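Release the left-hand clamp knob of a jar holder and draw its jaw back

TASK

Free the ink jar in the jar holder: loosen the holder's round black locking knob, which has a left-hand thread and so comes loose CLOCKWISE seen from above, only until you feel its pressure pad let go of the sliding jaw (turned much further, a collar on the screw lifts the jaw off its bed, which must not happen), then slide the jaw away from the jar, fully back to the end of its slot. The holder just stands on the bench, so be gentle enough not to drag or twist it out of place; leave the jar standing in it and everything else alone.

Things in the scene. Friction and masses are not known exactly. Their poses are not given: they have to be found in the camera images.
- holder: jar holder, 1.7 kg, loose on the bench on four rubber feet; about 15 to 25 N sideways drags it. Grey-painted plate 274 x 104 mm (x = -129 to +145 mm), top face 14 mm above the bench. Origin: on the bench under the knob's axis; x points along the slide from knob to jar, z up. A fixed V fence, 44 mm high, stands behind the jar; guide rails, 24 mm high, lie at y = +-28.5 mm.
- knob_axis (a point): point of the holder on the knob's vertical axis, 63 mm above the bench: mid height of the loosened knob (fluted, round, black, 44 mm diameter, 26 mm tall; at the start it sits 1 to 6 mm lower). Grip it across at any yaw. Left-hand thread: clockwise from above loosens it, and it climbs 10 mm per full turn; anticlockwise tightens it.
- clamp_face (a point): point of the holder on the knob's axis, 22 mm above the bench, where the knob's sprung pad (38 mm disc) presses on the jaw with 13 to 25 N. How tight it was left is in no reading: it lets go after 28 to 224 degrees clockwise. The knob takes 0.12 to 0.3 N m while clamped, dropping at once to about 0.05 when the pad lets go; some 60 degrees later the collar has lifted the jaw 1.5 mm: too far.
- jaw: steel sliding jaw, 0.22 kg, loose on the holder's plate between the rails, held only by the pad. Plate 150 x 42 x 8 mm. Origin: underside of its plate (14 mm above the bench), on the knob's axis while shut; x as the holder's. Nose block at x = +63 mm, 44 mm above the bench, against the jar. While clamped do not force it: that drags the holder.
- lug (a point): middle of the top edge of the jaw's upright pull lug, 60 mm above the bench, 87 mm from the jaw's origin to -x: 12 mm thick along x, 42 mm wide along y, rising from the jaw plate's top (22 mm above the bench). Pull or push it along the holder's -x; once freed the jaw needs 1 to 3 N and slides 37 mm, until the end of its slot meets the stud, a rigid stop.
- held_jar: ink sample jar with screw lid, 63 mm diameter, 72 mm tall, standing loose on the base plate between the jaw's nose and the V fence; origin at the centre of its underside.
- jar_seat (a point): point on the base plate's top face, on the holder's x axis 100 mm from the knob's axis, where the jar stands.
- holder_far_end (a point): point on the holder's top face at the middle of its jar end (x = 145 mm).
- spare_jar: bystander: another ink jar with screw lid, 67 mm diameter, 66 mm tall, to the left of the holder; origin at the centre of its underside.
- right_jar: bystander: a third ink jar with screw lid, 63 mm diameter, 72 mm tall, to the right of the holder; origin at the centre of its underside.
- bottle: bystander: small brown bottle, 42 mm diameter, 85 mm tall; origin at the centre of its underside.
Mind the look-alikes: they are no part of the job. Of the things shaped like the jaw, the steel one is meant.

How it is judged:
By the outcome, as a careful person would: the job done as asked, in the order asked, and still so for the second after the job is handed in, with the robot touching nothing.
It also fails if it takes over 72 s, if anything falls off the work surface, if the arm or the gripper's body presses on something with over 40 N, if the wrist force passes 120 N, or if a joint passes its speed limit or range.

ROBOT

A 7-joint arm with a two-finger parallel gripper is mounted at the origin on a cart in front of the work surface, level with it; the furniture and walls round the work are solid. World frame = base frame: x ahead of the robot, y to its left, z up, the work surface at z = 0. Lengths are in m, angles in rad, forces in N, time in s.
With the tool pointing down it reaches from about 0.4 to 0.85 m from the base axis. Payload 4.4 kg.
Tool frame: the origin (TCP) lies at the very end of the fingers, on their centre line; the grasp point (between the pads) lies 19 mm behind it; z points along the fingers, y is the direction in which the jaws open and shut (so a half turn about z gives the same grasp; the last joint's range is limited). The gripper opens to 94 mm and grips with 3 to 60 N. Pads are 16 mm wide; open, the fingers measure 119 mm over their backs; the gripper's body (75 mm by 177 mm) begins 78 mm behind the grasp point.
Start: joints at [1.189, 0.628, 0.038, 1.517, -0.027, 0.996, -0.02], TCP at [0.202, -0.618, 0.205] pointing down, gripper open.
Joint ranges: [-3.06, 3.06], [-0.37, 2.12], [-1.25, 1.32], [0.18, 2.47], [-1.1, 4.24], [0.23, 1.98], [-2.94, 2.94]. Speed limits (rad/s): [2.57, 2.57, 3.14, 3.14, 3.14, 3.14, 3.14].

INTERFACE

Orientations are given as a unit quaternion [x, y, z, w].
In Python, from plant import arm gives the robot as it stands. The module is installed in compiled form; this text tells all that it offers.
- The arm moves only by the tool servo_tool, never from a script. Its argument "steps" is a list of rows, each a list of 7 numbers: the shift along the tool's x, y, z in m, then the turn, a rotation vector about the tool's x, y, z in rad, then the opening, from 0 (shut) to 1 (fully open). A call has exactly 10 rows; each row shifts and turns the pose as measured when the row begins, along the tool's axes as they then stand; what a row does not reach is not made up. A row lasts 1/10 s, in which the tool goes at most 50 mm and 8.59 degrees, less where a joint would pass 70% of its speed; a pose out of reach is approached as far as the arm can. A call with a gripper value outside its range is refused whole. The fingers move at their own pace and stop on an object; the grip force is fixed at half the most. Time passes only in rows, so rows that do not move let the fingers close, or fill a call up. It gives the time, the measured TCP pose, the force and the opening at its end, in the units of the state.
- arm.read_state(): the state, without advancing time (a new reading comes with each control period).
- arm.read_camera(name): name is "scene" or "top" or "wrist"; returns a dict with "color" (420x560x3 uint8, red, green, blue), "intrinsics" (3x3 intrinsics, pixels), "distortion" ([k1, k2, p1, p2, k3] as OpenCV has them; the pictures are not rectified), "R" (3x3) and "t" (3): a world point X has camera coordinates R X + t. Camera axes: x right, y down, z forward; pixel columns grow to the right and rows downward; lengths in m; the calibration is good to about 2 mm. A picture is of the moment at which its call begins. There is no depth.
- arm.sign_off(): hands the job in, once; it reports no verdict.
The state is a dict: "time": time; "joints": joint angles; "joint_vel": joint speeds; "effort": joint torques, N m; "tool_pos": TCP position; "orientation": TCP orientation; "contact_force": force on the tool from outside, world axes, zero at the start; "wrist_torque": the same for the moment, N m; "grip_width": opening from 0.0 (shut) to 1.0 (fully open).
Only numpy, scipy, OpenCV 4.12 (cv2) and the standard library are available. Lean on these libraries where they do the work, as an engineer would, in place of code of your own. Each camera call takes 0.05 s, during which the arm holds its last target. There are 200 camera calls.

## Working session

There is one attempt and no reset: what is moved stays moved. The work goes in short steps, Python scripts to look and compute and a tool call to move; the robot and the scene stay as the last step left them, time stands still between calls to the robot, and variables do not carry over. Pictures are saved under pics/ and viewed, about 8 in all and at most 12, crops included, and the job is handed in when it is done.

Besides the shell and the picture viewer there is one more tool, called after ">>>" as name(argument=value, ...) on one line, values as JSON. servo_tool: Moves the arm, as the interface text tells. Its arguments: {"type":"object","properties":{"steps":{"type":"array"}},"required":["steps"]}

```bash
mkdir -p pics
cat > h.py <<'E'
import numpy as np, cv2
from plant import arm
def shot(n,f):
    c=arm.read_camera(n); cv2.imwrite('pics/'+f+'.png',c['color'][:,:,::-1]); np.savez('pics/'+f+'.npz',**c); return c
def ray(c,uv,z):
    p=cv2.undistortPoints(np.array([[uv]],float),np.array(c['intrinsics'],float),np.array(c['distortion'],float))[0,0]
    R=np.array(c['R']);o=-R.T@np.array(c['t']);d=R.T@np.array([p[0],p[1],1]);return o+d*(z-o[2])/d[2]
def proj(c,X):
    R=np.array(c['R']);r,_=cv2.Rodrigues(R);return cv2.projectPoints(np.array([X],float),r,np.array(c['t'],float),np.array(c['intrinsics'],float),np.array(c['distortion'],float))[0][0,0]
E
python3 - <<'E'
from h import *
a=shot('scene','s0');b=shot('top','t0')
for c in(a,b):print(-np.array(c['R']).T@c['t'])
cv2.imwrite('pics/t0.png',cv2.resize(b['color'][:,:,::-1],(800,600)))
print(arm.read_state())
E
```

```text
[-0.5628957   0.66601911  0.76810618]
[ 0.48201429 -0.02884443  1.33864905]
{'time': 0.1, 'joints': array([ 1.18919618,  0.62921325,  0.03841362,  1.51821845, -0.02701494,
        0.99629687, -0.02002487]), 'joint_vel': array([ 0.00124906, -0.00114086, -0.00060947, -0.00373783,  0.00025432,
       -0.00032544, -0.00090109]), 'effort': array([ 2.91598401e-03, -5.50784540e+01,  1.14729479e+00, -1.87115729e+01,
       -5.22575481e-02,  1.92559208e-02,  5.92493529e-05]), 'tool_pos': array([ 0.20175074, -0.61729754,  0.20468752]), 'orientation': array([ 9.87559866e-01,  1.57241394e-01, -1.18474142e-04, -8.01090612e-04]), 'contact_force': array([-0.19234672,  0.42000999, -0.37853039]), 'wrist_torque': array([ 0.05611193, -0.01454645, -0.01831804]), 'grip_width': 1.0030422570955646}
```

View pics/t0.png

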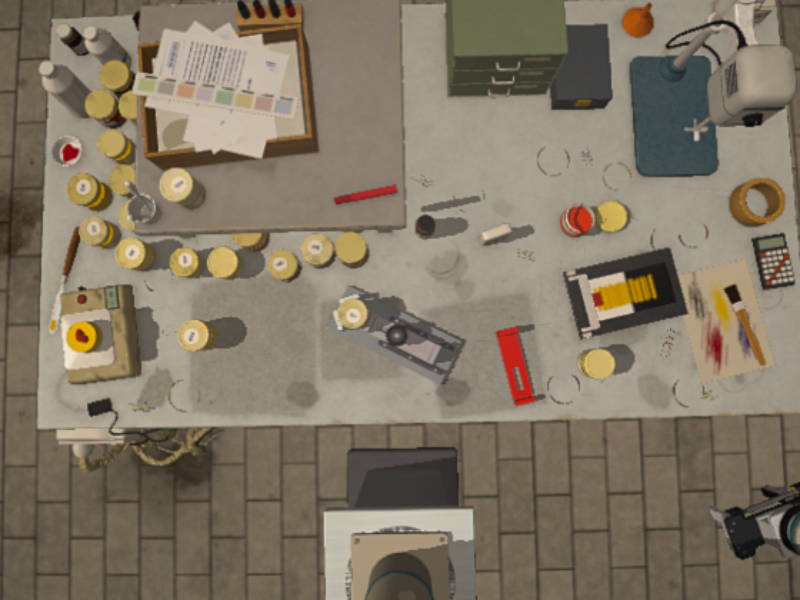

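View pics/s0.png

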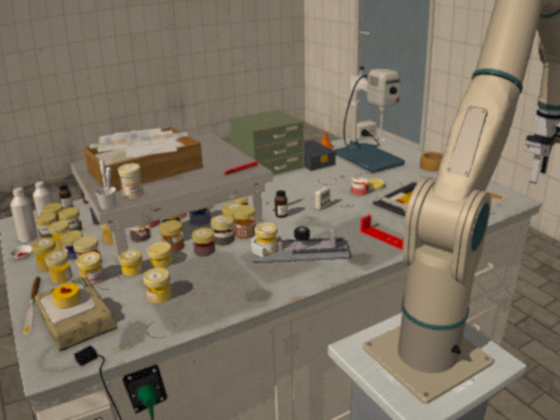

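The top view (800 px wide) shows the holder with its black knob at (397,335), the jar at (351,310) and the lug near (443,362). The red look-alike is at (517,365). The spare jar is at (196,334), the right jar at (598,362) and the bottle at (425,226).

Run:
```python
from h import *
b=dict(np.load('pics/t0.npz'))
img=b['color']
cv2.imwrite('pics/t0c.png',cv2.resize(img[190:280,220:340,::-1],(800,600),interpolation=cv2.INTER_CUBIC))
k=ray(b,(278,234.2),.07);j=ray(b,(246,218.5),.086)
print(k,j,ray(b,(196*.7,334*.7),.066),ray(b,(598*.7,362*.7),.072), ray(b,(425*.7,225*.7),.085))
d=j-k;print(np.degrees(np.arctan2(d[1],d[0])),np.hypot(*d[:2]))
```

```text
[ 0.51824916 -0.00660192  0.07      ] [0.56551127 0.08517222 0.086     ] [0.52879956 0.41191357 0.066     ] [ 0.45263238 -0.41488927  0.072     ] [ 0.74178837 -0.06927819  0.085     ]
62.752305108296454 0.10322887522837777
```

View pics/t0c.png

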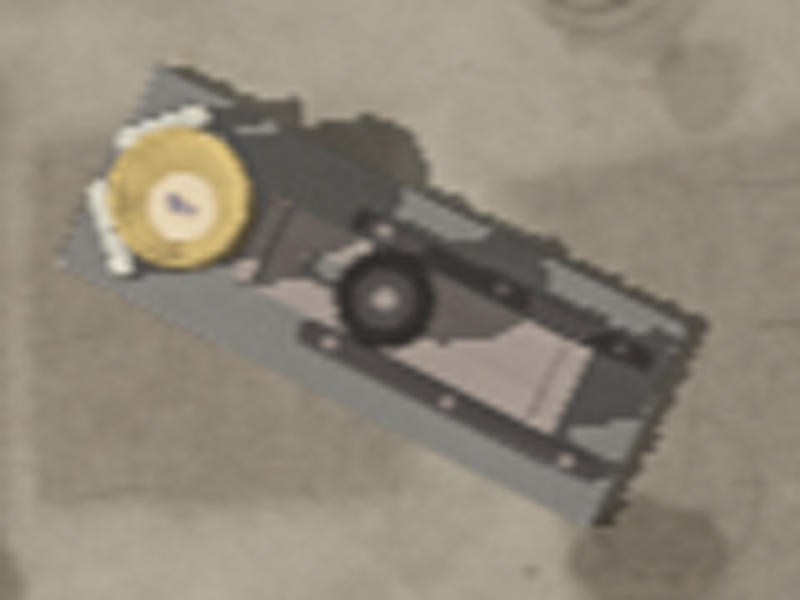

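>>> servo_tool(steps=[[0.025,-0.0245,0,0,0,0,0.65],[0.025,-0.0245,0,0,0,0,0.65],[0.025,-0.0245,0,0,0,0,0.65],[0.025,-0.0245,0,0,0,0,0.65],[0.025,-0.0245,0,0,0,0,0.65],[0.025,-0.0245,0,0,0,0,0.65],[0.025,-0.0245,0,0,0,0,0.65],[0.025,-0.0245,0,0,0,0,0.65],[0.025,-0.0245,0,0,0,0,0.65],[0.025,-0.0245,0,0,0,0,0.65]])

```text
time: 1.1
tool_pos: [0.3638, -0.2987, 0.2004]
orientation: [0.988, 0.152, -0.003, -0.002]
contact_force: [0.3, -0.0, 0.2]
grip_width: 0.647
```

>>> servo_tool(steps=[[0.0235,-0.023,0,0,0,0,0.65],[0.0235,-0.023,0,0,0,0,0.65],[0.0235,-0.023,0,0,0,0,0.65],[0.0235,-0.023,0,0,0,0,0.65],[0.0235,-0.023,0,0,0,0,0.65],[0.0235,-0.023,0,0,0,0,0.65],[0.0235,-0.023,0,0,0,0,0.65],[0.0235,-0.023,0,0,0,0,0.65],[0.0235,-0.023,0,0,0,0,0.65],[0.0235,-0.023,0,0,0,0,0.65]])

```text
time: 2.1
tool_pos: [0.5216, 0.0052, 0.1987]
orientation: [0.988, 0.152, -0.005, -0.003]
contact_force: [0.9, -0.4, -0.1]
grip_width: 0.649
```

>>> servo_tool(steps=[[0,0,0,0,0,-0.15,0.65],[0,0,0,0,0,-0.15,0.65],[0,0,0,0,0,-0.15,0.65],[0,0,0,0,0,-0.15,0.65],[0,0,0,0,0,-0.15,0.65],[0,0,0,0,0,-0.15,0.65],[0,0,0,0,0,-0.15,0.65],[0,0,0,0,0,-0.15,0.65],[0,0,0,0,0,-0.15,0.65],[0,0,0,0,0,-0.15,0.65]])

```text
time: 3.1
tool_pos: [0.5209, 0.0135, 0.1954]
orientation: [0.617, 0.787, -0.002, -0.009]
contact_force: [0.6, 0.2, 0.4]
grip_width: 0.647
```

>>> servo_tool(steps=[[0,0,0,0,0,-0.15,0.65],[0,0,0,0,0,-0.15,0.65],[0,0,0,0,0,-0.15,0.65],[0,0,0,0,0,-0.15,0.65],[0,0,0,0,0,-0.15,0.65],[0,0,0,0,0,-0.15,0.65],[0,0,0,0,0,-0.15,0.65],[0,0,0,0,0,-0.15,0.65],[0,0,0,0,0,-0.15,0.65],[0,0,0,0,0,-0.15,0.65]])

```text
time: 4.1
tool_pos: [0.5179, 0.0115, 0.1924]
orientation: [-0.085, 0.996, 0.004, -0.012]
contact_force: [0.8, -0.8, -0.0]
grip_width: 0.648
```

Run:
```python
from h import *
s=arm.read_state();print(s['joints'],s['tool_pos'],s['orientation'])
c=shot('wrist','w0');print(-c['R'].T@c['t'],proj(c,[.518,-.0066,.07]))
b=dict(np.load('pics/t0.npz'))
P=[ray(b,(220+u*.15,190+v*.15),.014) for u,v in[(165,65),(705,325),(590,520),(65,265)]]
for i in range(4):
    d=P[(i+1)%4]-P[i];print(P[i][:2],np.hypot(*d[:2]),np.degrees(np.arctan2(d[1],d[0])))
```

```text
[ 0.48710085  0.59479556 -0.8581213   1.85986727  0.52889182  0.95910012
  1.12981793] [0.51787882 0.01153901 0.19236502] [-0.08470648  0.99633199  0.00380347 -0.01152895]
[ 0.4472208  -0.00293345  0.37376153] [262.77168233 204.09947457]
[0.6284007  0.09466959] 0.276148329904006 -117.10300530995457
[ 0.50258984 -0.15115459] 0.10342438344699316 147.79034407667015
[ 0.41508213 -0.09602744] 0.2676335118602969 62.93507004112503
[0.53685536 0.14229792] 0.10319403142189569 -27.486622337920128
```

View pics/w0.png

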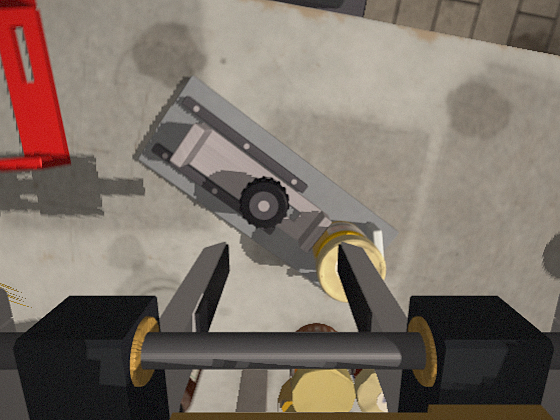

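The wrist view shows the knob centred at about (264,205), close to the predicted (263,204). The lug is at (190,145), the jar at (350,270), and the red look-alike is off at the left edge.

```bash
cat >> h.py <<'E'
from scipy.spatial.transform import Rotation as Ro
def goto(p,yaw):  # yaw of tool y, deg
    s=arm.read_state();R=Ro.from_quat(s['orientation'])
    y=np.radians(yaw);ty=np.array([np.cos(y),np.sin(y),0]);tz=np.array([0,0,-1.]);T=Ro.from_matrix(np.c_[np.cross(ty,tz),ty,tz])
    print('t',s['time'],'pos',s['tool_pos'].round(4),'yaw y',np.degrees(np.arctan2(*R.as_matrix()[[1,0],1])).round(1),'F',s['contact_force'].round(2),'M',s['wrist_torque'].round(3),'g',s['grip_width'],'q',s['joints'].round(2))
    print('shift',R.inv().apply(np.array(p)-s['tool_pos']).round(4),'rot',(R.inv()*T).as_rotvec().round(3))
def knob(c,X,col=60,w=30,z=.0725):
    u,v=map(int,proj(c,X));g=cv2.cvtColor(c['color'],cv2.COLOR_RGB2GRAY)[v-w:v+w,u-w:u+w]
    m=(g<col).astype(np.uint8);m=cv2.morphologyEx(m,cv2.MORPH_OPEN,np.ones((5,5)))
    k=max(cv2.findContours(m,0,2)[0],key=cv2.contourArea);(a,b),r=cv2.minEnclosingCircle(k);return a+u-w,b+v-w,r,ray(c,(a+u-w,b+v-w),z)
E
python3 - <<'E'
from h import *
for f,w in(('w0',34),('t0',14)):
    c=dict(np.load(f'pics/{f}.npz'))
    for col in(40,50,60):print(f,knob(c,[.518,-.0066,.07],col,w))
w=dict(np.load('pics/w0.npz'));print(ray(w,(264,205.5),.0725))
goto([.518,-.007,.15],128)
E
```

```text
w0 (260.5, 202.0, 24.4183292388916, array([ 0.51583933, -0.00888637,  0.0725    ]))
w0 (261.7773017883301, 202.56871032714844, 26.82719612121582, array([ 0.51616744, -0.00767136,  0.0725    ]))
w0 (257.62138748168945, 203.47109985351562, 31.098785400390625, array([ 0.51761272, -0.01123862,  0.0725    ]))Traceback (most recent call last):
  File "<stdin>", line 4, in <module>
  File "h.py", line 19, in knob
    k=max(cv2.findContours(m,0,2)[0],key=cv2.contourArea);(a,b),r=cv2.minEnclosingCircle(k);return a+u-w,b+v-w,r,ray(c,(a+u-w,b+v-w),z)
ValueError: max() iterable argument is empty
```

Run:
```python
from h import *
w=dict(np.load('pics/w0.npz'));print(ray(w,(264,205.5),.0725))
b=dict(np.load('pics/t0.npz'));print(ray(b,(277.75,234.6),.0725))
goto([.518,-.007,.15],128)
```

```text
[ 0.51851597 -0.00527612  0.0725    ]
[ 0.51702546 -0.00588804  0.0725    ]
t 4.15 pos [0.5178 0.0114 0.1921] yaw y 100.0 F [-0.02 -0.52  0.52] M [ 0.058 -0.145  0.025] g 0.651777038407727 q [ 0.49  0.6  -0.86  1.86  0.53  0.96  1.13]
shift [ 0.0021 -0.0185  0.042 ] rot [ 0.015 -0.02  -0.488]
```

>>> servo_tool(steps=[[0.0004,-0.0035,0.007,0,0,0,0.65],[0.0004,-0.0035,0.007,0,0,0,0.65],[0.0004,-0.0035,0.007,0,0,0,0.65],[0.0004,-0.0035,0.007,0,0,0,0.65],[0.0004,-0.0035,0.007,0.008,-0.01,0,0.65],[0,0,0,0.008,-0.01,-0.1,0.65],[0,0,0,0,0,-0.1,0.65],[0,0,0,0,0,-0.1,0.65],[0,0,0,0,0,-0.1,0.65],[0,0,0,0,0,-0.1,0.65]])

```text
time: 5.15
tool_pos: [0.5155, -0.0096, 0.1502]
orientation: [-0.334, 0.943, -0.004, -0.003]
contact_force: [-0.0, -0.0, -0.6]
grip_width: 0.649
```

Run:
```python
from h import *
goto([.518,-.006,.10],128)
c=shot('wrist','w1');print(proj(c,[.518,-.006,.0725]))
u,v=map(int,proj(c,[.518,-.006,.0725]));cv2.imwrite('pics/w1c.png',cv2.resize(c['color'][v-75:v+75,u-100:u+100,::-1],(800,600),interpolation=cv2.INTER_CUBIC));print(u,v)
```

```text
t 5.15 pos [ 0.5155 -0.0096  0.1502] yaw y 129.0 F [-0.04 -0.04 -0.58] M [ 0.059 -0.127 -0.035] g 0.6493014692044704 q [ 0.56  0.68 -0.94  1.93  0.71  0.91  1.5 ]
shift [-0.0047  0.0015  0.0502] rot [-0.006 -0.009  0.018]
[285.70328612 224.42564536]
285 224
```

View pics/w1c.png

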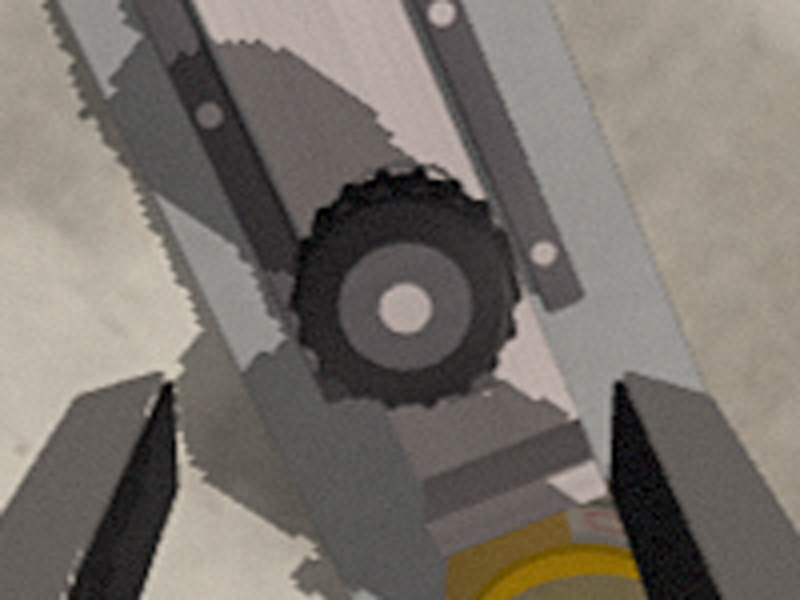

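The close wrist crop shows the knob hub at crop (405,307), which is pixel (286.2,225.8) in the full frame. The open fingertips straddle it at crop columns 175 and 615.

Run:
```python
from h import *
c=dict(np.load('pics/w1.npz'))
for z in(.070,.075):print(ray(c,(286.25,225.75),z))
k=ray(c,(286.25,225.75),.0725)
goto([k[0],k[1],.046],128)
```

```text
[ 0.51917209 -0.00447972  0.07      ]
[ 0.51797992 -0.00547292  0.075     ]
t 5.2 pos [ 0.5154 -0.0096  0.15  ] yaw y 129.2 F [ 0.92 -0.08 -0.58] M [ 0.076 -0.116 -0.022] g 0.6512422851533433 q [ 0.56  0.68 -0.94  1.93  0.71  0.91  1.51]
shift [-0.0064  0.0022  0.104 ] rot [-0.006 -0.009  0.021]
```

>>> servo_tool(steps=[[-0.0021,0.0007,0.01,-0.002,-0.003,0.006,0.65],[-0.0021,0.0007,0.01,-0.002,-0.003,0.006,0.65],[-0.0021,0.0007,0.01,-0.002,-0.003,0.006,0.65],[0,0,0.01,0,0,0,0.65],[0,0,0.01,0,0,0,0.65],[0,0,0.01,0,0,0,0.65],[0,0,0.01,0,0,0,0.65],[0,0,0.01,0,0,0,0.65],[0,0,0.01,0,0,0,0.65],[0,0,0,0,0,0,0.65]])

```text
time: 6.2
tool_pos: [0.5178, -0.0039, 0.0499]
orientation: [-0.323, 0.946, 0.001, -0.001]
contact_force: [-0.8, -0.4, -0.3]
grip_width: 0.654
```

Run:
```python
from h import *
goto([.5184,-.0052,.046],128)
```

```text
t 6.2 pos [ 0.5178 -0.0039  0.0499] yaw y 127.7 F [-0.81 -0.42 -0.32] M [ 0.075 -0.114  0.019] g 0.6536655517092397 q [ 0.46  0.81 -0.79  2.    0.89  0.72  1.33]
shift [ 0.0003 -0.0014  0.0039] rot [ 0.002 -0.002 -0.006]
```

Correct, then close to just clear of the knob (0.5 ≈ 47 mm).

>>> servo_tool(steps=[[0.0001,-0.0005,0.001,0,0,0,0.65],[0.0001,-0.0005,0.001,0,0,0,0.6],[0.0001,-0.0004,0.001,0,0,0,0.56],[0,0,0.001,0,0,0,0.54],[0,0,0,0,0,0,0.52],[0,0,0,0,0,0,0.51],[0,0,0,0,0,0,0.5],[0,0,0,0,0,0,0.5],[0,0,0,0,0,0,0.5],[0,0,0,0,0,0,0.5]])

```text
time: 7.2
tool_pos: [0.5198, -0.0052, 0.047]
orientation: [-0.323, 0.947, 0.0, 0.0]
contact_force: [-0.5, -0.5, 1.1]
grip_width: 0.501
```

Run:
```python
from h import *
goto([.5184,-.0052,.046],128)
c=shot('wrist','w2')
u,v=map(int,proj(c,[.5184,-.0052,.07]));print(u,v);cv2.imwrite('pics/w2c.png',cv2.resize(c['color'][v-75:v+75,u-100:u+100,::-1],(800,600),interpolation=cv2.INTER_CUBIC))
```

```text
t 7.2 pos [ 0.5198 -0.0052  0.047 ] yaw y 127.6 F [-0.51 -0.46  1.13] M [ 0.103 -0.085 -0.026] g 0.5014395838753157 q [ 0.45  0.82 -0.79  2.    0.9   0.72  1.32]
shift [0.0011 0.0008 0.001 ] rot [ 0.     0.001 -0.006]
285 273
```

View pics/w2c.png

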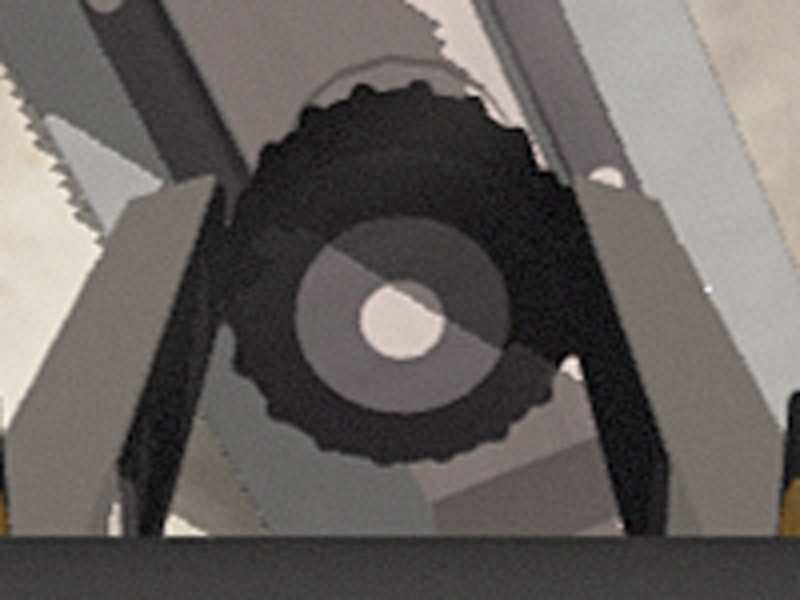

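The crop shows the knob hub at (402,320) and the finger midpoint at about column 396. The knob therefore sits roughly 0.7 mm toward tool +y, which agrees with the computed 0.8 mm.

>>> servo_tool(steps=[[0.0006,0.0004,0.0005,0,0,0,0.5],[0.0004,0.0003,0.0005,0,0,0,0.5],[0,0,0,0,0,0,0.49],[0,0,0,0,0,0,0.485],[0,0,0,0,0,0,0.48],[0,0,0,0,0,0,0.475],[0,0,0,0,0,0,0.475],[0,0,0,0,0,0,0.47],[0,0,0,0,0,0,0.47],[0,0,0,0,0,0,0.47]])

```text
time: 8.25
tool_pos: [0.5183, -0.0051, 0.0458]
orientation: [-0.323, 0.947, 0.0, 0.0]
contact_force: [-0.1, 0.9, 0.2]
grip_width: 0.473
```

Run:
```python
from h import *
goto([.5184,-.0052,.046],128)
```

```text
t 8.25 pos [ 0.5183 -0.0051  0.0458] yaw y 127.6 F [-0.13  0.89  0.15] M [ 0.092 -0.122 -0.023] g 0.47282384476754385 q [ 0.45  0.82 -0.78  2.    0.9   0.71  1.32]
shift [-0.     -0.0001 -0.0002] rot [ 0.     0.001 -0.006]
```

>>> servo_tool(steps=[[0,0,0,0,0,0,0.465],[0,0,0,0,0,0,0.46],[0,0,0,0,0,0,0.455],[0,0,0,0,0,0,0.45],[0,0,0,0,0,0,0.44],[0,0,0,0,0,0,0.43],[0,0,0,0,0,0,0.4],[0,0,0,0,0,0,0.35],[0,0,0,0,0,0,0.3],[0,0,0,0,0,0,0.3]])

```text
time: 9.25
tool_pos: [0.5182, -0.0051, 0.0458]
orientation: [-0.323, 0.947, 0.0, 0.0]
contact_force: [-0.2, 1.0, -0.0]
grip_width: 0.462
```

Run:
```python
from h import *
goto([.5184,-.0052,.046],128)
```

```text
t 9.25 pos [ 0.5182 -0.0051  0.0458] yaw y 127.6 F [-0.15  1.04 -0.01] M [ 0.126 -0.063 -0.031] g 0.46209442733675204 q [ 0.45  0.82 -0.78  2.    0.9   0.71  1.32]
shift [-0.     -0.0002 -0.0002] rot [ 0.     0.001 -0.006]
```

>>> servo_tool(steps=[[0,0,-5e-05,0,0,0.03,0.3],[0,0,-5e-05,0,0,0.03,0.3],[0,0,-5e-05,0,0,0.03,0.3],[0,0,-5e-05,0,0,0.03,0.3],[0,0,-5e-05,0,0,0.03,0.3],[0,0,-5e-05,0,0,0.03,0.3],[0,0,-5e-05,0,0,0.03,0.3],[0,0,-5e-05,0,0,0.03,0.3],[0,0,-5e-05,0,0,0.03,0.3],[0,0,-5e-05,0,0,0.03,0.3]])

```text
time: 10.25
tool_pos: [0.5183, -0.0051, 0.0463]
orientation: [-0.166, 0.986, 0.0, 0.0]
contact_force: [-0.5, 0.2, -0.3]
grip_width: 0.463
```

Run:
```python
from h import *
goto([.5183,-.0051,.0463],112)
for i in range(4):print(arm.read_state()['wrist_torque'].round(3))
```

```text
t 10.25 pos [ 0.5183 -0.0051  0.0463] yaw y 109.1 F [-0.48  0.21 -0.28] M [ 0.115 -0.166  0.161] g 0.4625377982680885 q [ 0.41  0.79 -0.7   2.    0.84  0.67  1.05]
shift [-0. -0.  0.] rot [ 0.     0.001 -0.051]
[ 0.115 -0.166  0.161]
[ 0.115 -0.166  0.161]
[ 0.115 -0.166  0.161]
[ 0.115 -0.166  0.161]
```

>>> servo_tool(steps=[[0,0,-5e-05,0,0,0.03,0.3],[0,0,-5e-05,0,0,0.03,0.3],[0,0,-5e-05,0,0,0.03,0.3],[0,0,-5e-05,0,0,0.03,0.3],[0,0,-5e-05,0,0,0.03,0.3],[0,0,-5e-05,0,0,0.03,0.3],[0,0,-5e-05,0,0,0.03,0.3],[0,0,-5e-05,0,0,0.03,0.3],[0,0,-5e-05,0,0,0.03,0.3],[0,0,-5e-05,0,0,0.03,0.3]])

```text
time: 11.25
tool_pos: [0.5183, -0.0051, 0.0468]
orientation: [-0.003, 1.0, 0.0, 0.0]
contact_force: [0.1, -0.6, -1.3]
grip_width: 0.465
```

Run:
```python
from h import *
goto([.5183,-.0051,.0468],91)
```

```text
t 11.25 pos [ 0.5183 -0.0051  0.0468] yaw y 90.3 F [ 0.05 -0.63 -1.29] M [ 0.011 -0.175  0.158] g 0.465267471523525 q [ 0.36  0.76 -0.62  2.    0.77  0.62  0.8 ]
shift [-0.  0.  0.] rot [ 0.     0.001 -0.012]
```

>>> servo_tool(steps=[[0,0,-5e-05,0,0,0.03,0.3],[0,0,-5e-05,0,0,0.03,0.3],[0,0,-5e-05,0,0,0.03,0.3],[0,0,-5e-05,0,0,0.03,0.3],[0,0,-5e-05,0,0,0.03,0.3],[0,0,-5e-05,0,0,0.03,0.3],[0,0,-5e-05,0,0,0.03,0.3],[0,0,-5e-05,0,0,0.03,0.3],[0,0,-5e-05,0,0,0.03,0.3],[0,0,-5e-05,0,0,0.03,0.3]])

```text
time: 12.25
tool_pos: [0.5183, -0.0052, 0.0473]
orientation: [0.16, 0.987, 0.0, 0.0]
contact_force: [-0.0, 0.0, 0.2]
grip_width: 0.465
```

Run:
```python
from h import *
goto([.5183,-.0051,.0473],72)
```

```text
t 12.25 pos [ 0.5183 -0.0052  0.0473] yaw y 71.6 F [-0.01  0.02  0.16] M [-0.027 -0.167  0.138] g 0.46494025468930616 q [ 0.31  0.74 -0.54  2.    0.68  0.58  0.55]
shift [-0.      0.0001  0.    ] rot [ 0.001  0.    -0.008]
```

>>> servo_tool(steps=[[0,0,-5e-05,0,0,0.03,0.3],[0,0,-5e-05,0,0,0.03,0.3],[0,0,-5e-05,0,0,0.03,0.3],[0,0,-5e-05,0,0,0.03,0.3],[0,0,-5e-05,0,0,0.03,0.3],[0,0,-5e-05,0,0,0.03,0.3],[0,0,-5e-05,0,0,0.03,0.3],[0,0,-5e-05,0,0,0.03,0.3],[0,0,-5e-05,0,0,0.03,0.3],[0,0,-5e-05,0,0,0.03,0.3]])

```text
time: 13.25
tool_pos: [0.5182, -0.0052, 0.0476]
orientation: [0.319, 0.948, 0.0, 0.0]
contact_force: [-0.3, -0.7, -1.9]
grip_width: 0.46
```

Run:
```python
from h import *
goto([.5183,-.0051,.0478],53)
```

```text
t 13.25 pos [ 0.5182 -0.0052  0.0476] yaw y 52.7 F [-0.28 -0.68 -1.92] M [-0.057 -0.204  0.035] g 0.4601545335646426 q [ 0.25  0.72 -0.45  2.01  0.59  0.54  0.31]
shift [ 0.      0.0001 -0.0002] rot [ 0.001 -0.    -0.004]
```

>>> servo_tool(steps=[[0,0,0,0,0,0,0.3],[0,0,0,0,0,0,0.3],[0,0,0,0,0,0,0.3],[0,0,0,0,0,0,0.3],[0,0,0,0,0,0,0.3],[0,0,0,0,0,0,0.3],[0,0,0,0,0,0.01,0.3],[0,0,-5e-05,0,0,0.02,0.3],[0,0,-5e-05,0,0,0.02,0.3],[0,0,-5e-05,0,0,0.02,0.3]])

```text
time: 14.25
tool_pos: [0.5182, -0.0052, 0.0478]
orientation: [0.356, 0.935, 0.0, 0.0]
contact_force: [0.8, -1.1, -1.7]
grip_width: 0.46
```

Run:
```python
from h import *
goto([.5183,-.0051,.0478],53)
```

```text
t 14.25 pos [ 0.5182 -0.0052  0.0478] yaw y 48.3 F [ 0.85 -1.06 -1.69] M [ 0.012 -0.207  0.057] g 0.4603478982443919 q [ 0.24  0.72 -0.43  2.01  0.57  0.53  0.25]
shift [ 0.      0.0001 -0.    ] rot [ 0.001 -0.    -0.081]
```

Torque fell from about 0.16 to about 0.05 N m and stayed there, so the pad has let go at roughly 75–79°. I'm releasing the knob and rising.

>>> servo_tool(steps=[[0,0,0,0,0,0,0.47],[0,0,0,0,0,0,0.5],[0,0,0,0,0,0,0.55],[0,0,0,0,0,0,0.6],[0,0,0,0,0,0,0.6],[0,0,-0.005,0,0,0,0.6],[0,0,-0.015,0,0,0,0.6],[0,0,-0.02,0,0,0,0.6],[0,0,-0.02,0,0,0,0.6],[0,0,-0.01,0,0,0,0.6]])

```text
time: 15.25
tool_pos: [0.5171, -0.0047, 0.1202]
orientation: [0.356, 0.935, 0.0, -0.001]
contact_force: [-0.3, 0.8, 0.1]
grip_width: 0.6
```

>>> servo_tool(steps=[[0,0,0,0,0,0.13,0.6],[0,0,0,0,0,0.13,0.4],[0,0,0,0,0,0.13,0.2],[0,0,0,0,0,0.13,0],[0,0,0,0,0,0.13,0],[0,0,0,0,0,0.13,0],[0,0,0,0,0,0.13,0],[0,0,0,0,0,0.13,0],[0,0,0,0,0,0.13,0],[0,0,0,0,0,0.13,0]])

```text
time: 16.25
tool_pos: [0.517, -0.005, 0.1226]
orientation: [0.863, 0.506, 0.001, -0.001]
contact_force: [0.3, 0.6, -0.2]
grip_width: 0.003
```

Run:
```python
from h import *
goto([.4946,-.0515,.10],-27.1)
c=shot('wrist','w3');h=np.array([.4556,.8902,0]);k=np.array([.5182,-.0052,0])
print('lug pred',proj(c,k-.087*h+[0,0,.06]),'knob',proj(c,k+[0,0,.076]))
```

```text
t 16.25 pos [ 0.517  -0.005   0.1226] yaw y -29.2 F [ 0.33  0.63 -0.22] M [-0.006  0.001  0.003] g 0.0034446668625880365 q [ 0.06  0.56 -0.15  1.97  0.13  0.62 -0.68]
shift [-0.0516  0.0032  0.0225] rot [-0.001 -0.002 -0.037]
lug pred [288.34815233 325.51884352] knob [284.43465147 229.38098094]
```

View pics/w3.png

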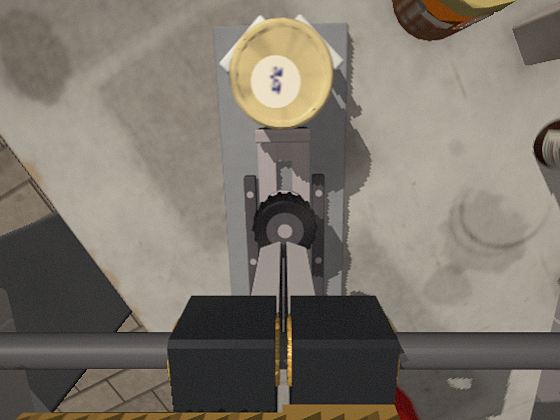

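The wrist view shows the knob at (285,231), as predicted, with the jar standing at (281,75). The plate is aligned with the tool, and the closed fingers hide the lug.

>>> servo_tool(steps=[[-0.0085,0.0005,0,0,0,-0.006,0],[-0.0085,0.0005,0,0,0,-0.006,0],[-0.0085,0.0005,0,0,0,-0.006,0],[-0.0085,0.0005,0,0,0,-0.006,0],[-0.0085,0.0006,0,0,0,-0.006,0],[-0.0085,0.0006,0,0,0,0,0],[0,0,0.005,0,0,0,0],[0,0,0.01,0,0,0,0],[0,0,0.01,0,0,0,0],[0,0,0.005,0,0,0,0]])

```text
time: 17.3
tool_pos: [0.4933, -0.0567, 0.0904]
orientation: [0.853, 0.521, 0.001, -0.001]
contact_force: [-0.6, 0.2, 1.1]
grip_width: 0.005
```

Run:
```python
from h import *
goto([.4946,-.0515,.036],-27.3)
c=shot('wrist','w4');t=shot('top','t4')
cv2.imwrite('pics/t4c.png',cv2.resize(t['color'][190:280,220:340,::-1],(800,600),interpolation=cv2.INTER_CUBIC))
```

```text
t 17.3 pos [ 0.4933 -0.0567  0.0904] yaw y -27.2 F [-0.59  0.2   1.06] M [-0.085 -0.013 -0.013] g 0.004607769196171538 q [ 0.16  0.59 -0.15  2.04  0.16  0.52 -0.58]
shift [ 0.0051 -0.0012  0.0544] rot [-0.001 -0.002  0.002]
```

View pics/w4.png

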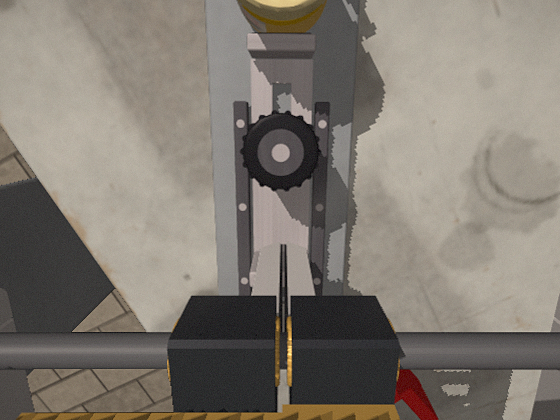

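The view shows the fingers between the knob at (281,152) and the lug, which is hidden below them, and well aligned with the rails. I'm descending.

>>> servo_tool(steps=[[0.002,-0.0005,0.003,0,0,0,0],[0.002,-0.0005,0.005,0,0,0,0],[0,0,0.007,0,0,0,0],[0,0,0.007,0,0,0,0],[0,0,0.007,0,0,0,0],[0,0,0.007,0,0,0,0],[0,0,0.007,0,0,0,0],[0,0,0.005,0,0,0,0],[0,0,0.003,0,0,0,0],[0,0,0,0,0,0,0]])

```text
time: 18.4
tool_pos: [0.4945, -0.0512, 0.0346]
orientation: [0.853, 0.522, 0.0, -0.001]
contact_force: [0.7, 0.2, 0.4]
grip_width: 0.008
```

>>> servo_tool(steps=[[-0.001,0,0,0,0,0,0],[-0.0015,0,0,0,0,0,0],[-0.0015,0,0,0,0,0,0],[-0.0015,0,0,0,0,0,0],[-0.0015,0,0,0,0,0,0],[-0.0015,0,0,0,0,0,0],[-0.001,0,0,0,0,0,0],[-0.001,0,0,0,0,0,0],[-0.001,0,0,0,0,0,0],[-0.001,0,0,0,0,0,0]])

```text
time: 19.4
tool_pos: [0.4891, -0.0636, 0.0357]
orientation: [0.853, 0.522, 0.001, -0.001]
contact_force: [-0.4, -0.5, -0.9]
grip_width: 0.003
```

```bash
cat >> h.py <<'E'
def hx():
    s=arm.read_state();h=np.array([.4585,.8887,0]);y=np.array([-.8887,.4585,0]);d=s['tool_pos']-[.5182,-.0052,0]
    print('hx',(d@h*1000).round(1),'hy',(d@y*1000).round(1),'z',d[2].round(4),'Fx',(s['contact_force']@h).round(2),'Fy',(s['contact_force']@y).round(2),'t',s['time'])
E
python3 -c "
from h import *
hx();goto([.5,0,0],-27.3)"
```

```text
hx -65.2 hy -0.9 z 0.0357 Fx -0.64 Fy 0.17 t 19.4
t 19.4 pos [ 0.4891 -0.0636  0.0357] yaw y -27.1 F [-0.44 -0.5  -0.91] M [-0.004 -0.034  0.022] g 0.003041801802837264 q [ 0.15  0.69 -0.12  2.08  0.19  0.38 -0.59]
shift [ 0.0614 -0.0193  0.0358] rot [ 0.    -0.003  0.003]
```

>>> servo_tool(steps=[[-0.001,0,0,0,0,0,0],[-0.001,0,0,0,0,0,0],[-0.001,0,0,0,0,0,0],[-0.001,0,0,0,0,0,0],[-0.001,0,0,0,0,0,0],[-0.001,0,0,0,0,0,0],[-0.001,0,0,0,0,0,0],[-0.001,0,0,0,0,0,0],[-0.001,0,0,0,0,0,0],[-0.001,0,0,0,0,0,0]])

```text
time: 20.4
tool_pos: [0.4854, -0.0718, 0.0356]
orientation: [0.853, 0.522, 0.003, -0.001]
contact_force: [0.4, 0.8, 0.7]
grip_width: 0.003
```

```bash
python3 -c "
from h import *
hx()"
```

```text
hx -74.2 hy -1.4 z 0.0356 Fx 0.91 Fy 0.01 t 20.4
```

>>> servo_tool(steps=[[-0.001,0,0,0,0,0,0],[-0.001,0,0,0,0,0,0],[-0.001,0,0,0,0,0,0],[-0.001,0,0,0,0,0,0],[-0.001,0,0,0,0,0,0],[-0.001,0,0,0,0,0,0],[-0.001,0,0,0,0,0,0],[-0.001,0,0,0,0,0,0],[-0.001,0,0,0,0,0,0],[-0.001,0,0,0,0,0,0]])

```text
time: 21.4
tool_pos: [0.4807, -0.0811, 0.0356]
orientation: [0.853, 0.522, 0.003, -0.001]
contact_force: [0.6, 1.5, 0.1]
grip_width: 0.006
```

```bash
python3 -c "
from h import *
hx()"
```

```text
hx -84.7 hy -1.5 z 0.0356 Fx 1.63 Fy 0.13 t 21.4
```

>>> servo_tool(steps=[[-0.0015,0,0,0,0,0,0],[-0.0015,0,0,0,0,0,0],[-0.0015,0,0,0,0,0,0],[-0.0015,0,0,0,0,0,0],[-0.0015,0,0,0,0,0,0],[-0.0015,0,0,0,0,0,0],[-0.0015,0,0,0,0,0,0],[-0.0015,0,0,0,0,0,0],[-0.0015,0,0,0,0,0,0],[-0.001,0,0,0,0,0,0]])

```text
time: 22.4
tool_pos: [0.4736, -0.0952, 0.0356]
orientation: [0.853, 0.522, 0.003, -0.001]
contact_force: [0.1, 1.3, 0.1]
grip_width: 0.004
```

```bash
python3 -c "
from h import *
hx()"
```

```text
hx -100.4 hy -1.7 z 0.0356 Fx 1.22 Fy 0.55 t 22.4
```

>>> servo_tool(steps=[[-0.0006,0,0,0,0,0,0],[-0.0006,0,0,0,0,0,0],[-0.0006,0,0,0,0,0,0],[-0.0006,0,0,0,0,0,0],[-0.0006,0,0,0,0,0,0],[-0.0006,0,0,0,0,0,0],[-0.0006,0,0,0,0,0,0],[-0.0005,0,0,0,0,0,0],[-0.0005,0,0,0,0,0,0],[-0.0005,0,0,0,0,0,0]])

```text
time: 23.4
tool_pos: [0.4709, -0.1005, 0.0356]
orientation: [0.853, 0.523, 0.003, -0.001]
contact_force: [0.7, 1.1, -0.8]
grip_width: 0.006
```

```bash
python3 -c "
from h import *
hx()"
```

```text
hx -106.4 hy -1.7 z 0.0356 Fx 1.29 Fy -0.12 t 23.4
```

Creep to the stop, watching the force.

>>> servo_tool(steps=[[-0.0003,0,0,0,0,0,0],[-0.0003,0,0,0,0,0,0],[-0.0003,0,0,0,0,0,0],[-0.0003,0,0,0,0,0,0],[-0.0003,0,0,0,0,0,0],[-0.0003,0,0,0,0,0,0],[-0.0003,0,0,0,0,0,0],[-0.0003,0,0,0,0,0,0],[-0.0003,0,0,0,0,0,0],[-0.0003,0,0,0,0,0,0]])

```text
time: 24.4
tool_pos: [0.47, -0.1024, 0.0356]
orientation: [0.852, 0.523, 0.004, -0.001]
contact_force: [1.7, 2.8, -1.1]
grip_width: 0.009
```

```bash
python3 -c "
from h import *
hx()"
```

```text
hx -108.5 hy -1.7 z 0.0356 Fx 3.25 Fy -0.26 t 24.4
```

>>> servo_tool(steps=[[-0.0003,0,0,0,0,0,0],[-0.0003,0,0,0,0,0,0],[-0.0003,0,0,0,0,0,0],[-0.0003,0,0,0,0,0,0],[-0.0003,0,0,0,0,0,0],[-0.0003,0,0,0,0,0,0],[-0.0003,0,0,0,0,0,0],[-0.0003,0,0,0,0,0,0],[-0.0003,0,0,0,0,0,0],[-0.0003,0,0,0,0,0,0]])

```text
time: 25.4
tool_pos: [0.47, -0.1026, 0.0356]
orientation: [0.852, 0.524, 0.006, -0.001]
contact_force: [1.9, 4.8, -0.1]
grip_width: 0.006
```

```bash
python3 -c "
from h import *
hx()"
```

```text
hx -108.7 hy -1.8 z 0.0356 Fx 5.09 Fy 0.51 t 25.4
```

The tool stalled at about 5 N, so the jaw is at the stop. I'm backing off, rising clear and looking.

>>> servo_tool(steps=[[0.001,0,0,0,0,0,0],[0.003,0,0,0,0,0,0],[0.005,0,0,0,0,0,0],[0.005,0,0,0,0,0,0],[0,0,-0.01,0,0,0,0],[0,0,-0.02,0,0,0,0],[0,0,-0.03,0,0,0,0],[0,0,-0.04,0,0,0,0],[0,0,-0.04,0,0,0,0],[0,0,-0.03,0,0,0,0]])

```text
time: 26.4
tool_pos: [0.4692, -0.094, 0.2105]
orientation: [0.853, 0.523, -0.003, -0.004]
contact_force: [0.6, -0.5, -0.3]
grip_width: 0.005
```

>>> servo_tool(steps=[[-0.01,0.02,-0.01,0,0,0,0],[-0.01,0.03,0,0,0,0,0],[-0.01,0.03,0,0,0,0,0],[-0.01,0.03,0,0,0,0,0],[-0.01,0.03,0,0,0,0,0],[0,0.03,0,0,0,0,0],[0,0.03,0,0,0,0,0],[0,0.03,0,0,0,0,0],[0,0.02,0,0,0,0,0],[0,0,0,0,0,0,0]])

```text
time: 27.4
tool_pos: [0.6737, -0.2598, 0.2348]
orientation: [0.853, 0.522, -0.001, 0.001]
contact_force: [-1.0, -0.3, -0.2]
grip_width: 0.01
```

Run:
```python
from h import *
hx();t=shot('top','t5');s=shot('scene','s5')
A=np.load('pics/t0.npz')['color'][190:280,220:340,::-1];B=t['color'][190:280,220:340,::-1]
r=lambda x:cv2.resize(x,(400,300),interpolation=cv2.INTER_CUBIC)
a=np.load('pics/s0.npz')['color'][215:275,240:360,::-1];b=s['color'][215:275,240:360,::-1]
r2=lambda x:cv2.resize(x,(400,200),interpolation=cv2.INTER_CUBIC)
cv2.imwrite('pics/cmp.png',np.vstack([np.hstack([r(A),r(B)]),np.hstack([r2(a),r2(b)])]))
```

```text
hx -155.0 hy -255.0 z 0.2348 Fx -0.68 Fy 0.74 t 27.4
```

View pics/cmp.png

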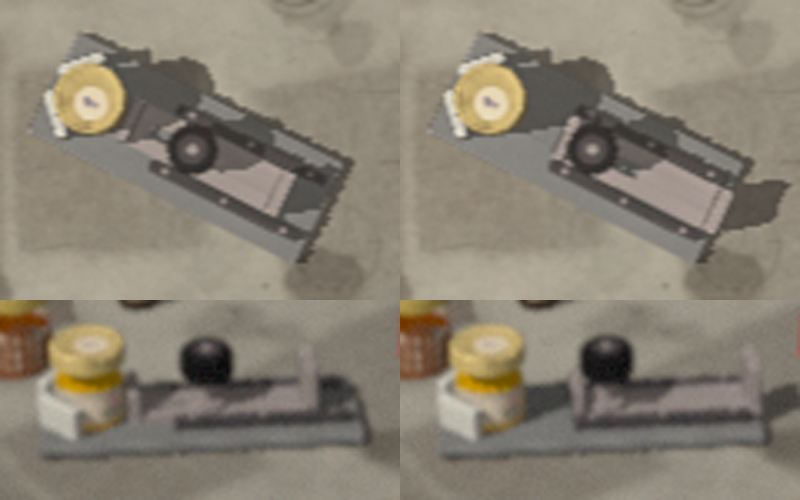

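```bash
python3 -c "
from h import *
print(arm.sign_off())"
```

```text
the job is handed in; nothing more can be done
None
```

The jaw is free and slid fully back, and the job is handed in after about 27 s of robot time.

- **Knob:** I turned it about 79° clockwise. The torque fell from about 0.16 to about 0.05 N m somewhere between 56° and 75°. A further 4° turn to confirm read the same within noise, so I stopped there, well short of the 60° at which the collar would lift the jaw.
- **Jaw:** I pushed it by its lug at about 1–2 N until it stalled at 5 N. My rough check from the before and after pictures gives about 39 mm of travel, against the 37 mm stated.
- **Last checks:** The top and scene pictures show the jaw at the end of its slot with the jar still standing in the fence. The holder has not visibly moved. The robot was clear of everything when I handed in.

No check failed. One small difference was that the stall came about 2 mm before the point I had computed from the finger thickness. I put that down to the fingers being slightly thicker than their pads.

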